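# Draw the rolling pin out of its storage box

## Robot

A 7-joint arm with a two-finger parallel gripper is mounted at the origin on a cart in front of the work surface, level with it; the furniture and walls round the work are solid. World frame = base frame: x ahead of the robot, y to its left, z up, the work surface at z = 0. Lengths are in m, angles in rad, forces in N, time in s.
With the tool pointing down it reaches from about 0.35 to 0.9 m from the base axis. Payload 19.9 kg.
Tool frame: the origin (TCP) lies at the very end of the fingers, on their centre line; the grasp point (between the pads) lies 19 mm behind it; z points along the fingers, y is the line along which they close (so a half turn about z gives the same grasp; the last joint's range is limited). The gripper opens to 85 mm and grips with 20 to 120 N. Pads are 22 mm wide; open, the fingers measure 114 mm over their backs; the gripper's body (76 mm by 85 mm) begins 54 mm behind the grasp point. The pads swing forward as they close: fully open they stand 13 mm farther back than shut.
Start: joints at [1.171, 0.417, -0.01, 1.614, 0.005, 1.111, -0.053], TCP at [0.219, -0.585, 0.231] pointing down, gripper open.
Joint ranges: [-2.81, 2.81], [-0.39, 2.02], [-1.27, 1.25], [0.06, 2.57], [-1.19, 4.33], [0.19, 2], [-2.82, 2.82]. Speed limits (rad/s): [1.89, 1.89, 2.39, 2.39, 3.01, 3.01, 3.01].

## Interface

Orientations are given as a unit quaternion [w, x, y, z].
In Python, from station import manip, get_image gives the robot as it stands. The module is installed in compiled form; this text tells all that it offers.
- The arm moves only by the tool play_rows, never from a script. Its argument "increments" is one flat list of numbers, 7 for each row, row after row: the shift along the tool's x, y, z in mm, then the turn, a rotation vector about the tool's x, y, z in degrees, then the finger opening in mm, from 0 to 85.4. In form: [dx, dy, dz, wx, wy, wz, hand, dx, dy, dz, wx, wy, wz, hand, ...]. A call has exactly 10 rows; each row shifts and turns the commanded pose from where the row before left it, along the tool's axes as they then stand; what a row does not reach is not made up. A row lasts 1/10 s, in which the tool goes at most 50 mm and 8.59 degrees, less where a joint would pass 70% of its speed; a pose out of reach is approached as far as the arm can. A call with a gripper value outside its range is refused whole. The fingers move at their own pace and stop on an object; "newtons" is the grip in N (left out, the last holds). Time passes only in rows, so rows that do not move let the fingers close, or fill a call up. It gives the time, the measured TCP pose, the force, the opening and the grip force at its end, in the units of the state.
- manip.get_state(): the state, without advancing time (a new reading comes with each control period).
- get_image(name): name is "side" or "top" or "wrist"; returns a dict with "pixels" (480x640x3 uint8, red, green, blue), "fx", "fy", "cx", "cy" (pixels), "k1" (the pictures are not rectified: a ray, as slopes to the right and down, at radius r is drawn at 1 + k1 r^2 times it, then the intrinsics apply), "world_from_camera" (4x4, takes a point from camera to world coordinates); the wrist camera has in their place "tool_from_camera" (4x4, takes a point from camera to tool coordinates, whose origin is the TCP and whose axes are the flange's). Camera axes: x right, y down, z forward; pixel columns grow to the right and rows downward; lengths in m; the calibration is good to about 2 mm. A picture is of the moment at which its call begins: read the wrist's pose just before it. There is no depth.
- manip.hand_in(): hands the job in; it is judged then, once.
The state is a dict: "time": time; "qpos": joint angles; "dq": joint speeds; "tau": joint torques, N m; "tcp_pos": TCP position; "ee_rot": TCP orientation; "ft_force": force on the tool from outside, world axes, zero at the start; "torque": the same for the moment, N m; "grip_width": finger opening in m; "gripper_force": force on a finger pad.
Only numpy, scipy, OpenCV 4.12 (cv2) and the standard library are available. Lean on these libraries where they do the work, as an engineer would, in place of code of your own. Each camera call takes 0.05 s, during which the arm holds its last target. There are 200 camera calls.

## Task

The rolling pin lies in the narrow wooden box on the bar top; it is longer than the opening in the box's top, so slide it back under the roofed end, tilt its other end up through the opening and draw it out slantwise. Finish while holding it still in the gripper, the whole pin well clear in the air at least 5 cm above the top of the box: do not put it down or let go. Leave the tin, the salt shaker and the glass tumbler where they stand.

Things in the scene. Friction and masses are not known exactly. Their poses are not given: they have to be found in the camera images.
- pin_box: Light wooden box, fixed, 346 (its x) x 140 (its y) x 72 mm high; origin at the centre of its underside. Walls 8 mm; inside 330 x 124 mm. Top boards 6 mm thick, underside at z = 66 mm: a deep roof at the -x end (inside x -165 to -60 mm), a narrow lip at the +x end (x 120 to 165). The floor is a shallow valley along x: 8 mm high in the middle, rising 5 degrees to 13 mm at the long walls.
- opening (a point): Centre of the box's top opening, level with its top (72 mm above the bar top; box frame x = 30, y = 0 mm). The opening lies between roof and lip, x = -60 to +120 mm (180 mm long), over the full inner width (124 mm).
- rolling_pin: Wooden rolling pin, loose, about 0.22 kg, 260 mm long; origin at its middle on its axis, x along the axis (at the start along the box's x, axis 24 mm above the bar top, both ends hidden under roof and lip). Round body 32 mm diameter (x -85 to 85 mm), then at each end a round handle of 20 mm diameter out to +-130 mm.
- lip_end (a point): Tip of the pin's handle that starts under the lip (pin x = +130 mm, on the axis); this end must come up first.
- roof_end (a point): Tip of the pin's handle that starts under the roof (pin x = -130 mm, on the axis).
- tuna_tin: Low round food tin, 87 mm diameter, 40 mm high; origin at the centre of its underside. Stands beside the box on the far side from the robot; leave alone.
- salt_shaker: Glass salt shaker with grey top, 44 mm diameter, 90 mm high; origin at the centre of its underside. Stands beside the roofed end of the box on the far side from the robot; leave alone.
- tumbler: Clear glass tumbler, 79 mm diameter, 90 mm high; origin at the centre of its underside. Stands to the right, beyond the lip end of the box; leave alone.

How it is judged:
On the way:
1. the gripped pin slants through the opening: its lip end above the box's top, its roof end still inside the box, below the top (contact force between rolling_pin and the fingers above 1 N and height (world z) of lip_end above 0.085 m and height (world z) of roof_end below 0.066 m and x of roof_end in the frame of pin_box between -0.165 and 0.12 m and y of roof_end in the frame of pin_box between -0.062 and 0.062 m), for 0.1 s.
At the end, for the whole second after the job is handed in: The fingers hold the pin (over 1 N), both its ends are more than 122 mm above the bar top (50 mm above the box's top), it touches neither the box nor the bystanders, and it is still (under 30 mm/s) (contact force between rolling_pin and the fingers above 1 N and height (world z) of each of lip_end, roof_end above 0.122 m and contact force between rolling_pin and pin_box below 0.1 N and contact force between rolling_pin and tuna_tin below 0.1 N and contact force between rolling_pin and salt_shaker below 0.1 N and contact force between rolling_pin and tumbler below 0.1 N and linear speed of rolling_pin below 0.03 m/s); the arm keeps its last pose, push and grip.
It fails at once if the tin is shifted by more than 25 mm or tipped over (distance of tuna_tin from where it was at the start of the episode above 0.025 m or angle between tuna_tin's own z axis and vertical above 0.3 rad).
It fails at once if the salt shaker is shifted by more than 25 mm or tipped over (distance of salt_shaker from where it was at the start of the episode above 0.025 m or angle between salt_shaker's own z axis and vertical above 0.3 rad).
It fails at once if the tumbler is shifted by more than 25 mm or tipped over (distance of tumbler from where it was at the start of the episode above 0.025 m or angle between tumbler's own z axis and vertical above 0.3 rad).
It also fails if it takes over 35 s, if anything falls off the work surface, if the arm or the gripper's body presses on something with over 40 N, if the wrist force passes 120 N, or if a joint passes its speed limit or range.

## Working session

There is one attempt and no reset: what is moved stays moved. The work goes in short steps, Python scripts to look and compute and a tool call to move; the robot and the scene stay as the last step left them, time stands still between calls to the robot, and variables do not carry over. Pictures are saved under pics/ and viewed, at most 10 in all, crops included, and the job is handed in when it is done.

Besides the shell and the picture viewer there is one more tool, called after "Emit:" by a JSON object that holds its "op" and its "data". play_rows: Moves the arm, as the interface text tells. Its arguments: {"type":"object","properties":{"increments":{"type":"array","items":{"type":"number"}},"newtons":{"type":"number"}},"required":["increments"]}

```bash
mkdir -p pics; cat > h.py <<'E'
import numpy as np, cv2
from station import manip, get_image
def snap(n,f):
    im=get_image(n); cv2.imwrite('pics/'+f,im['pixels'][:,:,::-1]); np.save('pics/'+f+'.npy',im,allow_pickle=True); return im
def load(f): return np.load('pics/'+f+'.npy',allow_pickle=True).item()
def onplane(im,uv,z,T=None):
    T=im['world_from_camera'] if T is None else T
    K=np.array([[im['fx'],0,im['cx']],[0,im['fy'],im['cy']],[0,0,1.]])
    p=cv2.undistortPoints(np.array(uv,float).reshape(-1,1,2),K,np.array([im['k1'],0,0,0,0.])).reshape(-1,2)
    d=np.c_[p,np.ones(len(p))]@T[:3,:3].T; o=T[:3,3]
    return o+d*((np.asarray(z)-o[2])/d[:,2])[:,None]
E
python3 - <<'E'
from h import *
a=snap('top','t0.png'); b=snap('side','s0.png')
s=manip.get_state(); print(s); print(a['world_from_camera'],a['k1'])
cv2.imwrite('pics/c0.png',cv2.hconcat([cv2.imread('pics/t0.png')]))
E
```

```text
{'time': 0.1, 'qpos': array([ 1.17049726,  0.4179352 , -0.01027459,  1.61411539,  0.00472813,
        1.11068642, -0.05300103]), 'dq': array([-0.00111216, -0.00060117,  0.00014695, -0.00243743,  0.00099824,
        0.00034406,  0.00057444]), 'tau': array([ 1.60626296e-03, -8.65822148e+01,  6.80228770e-01, -4.35639346e+01,
        1.91375281e-02,  4.90967839e-03,  4.47936395e-05]), 'tcp_pos': array([ 0.21932805, -0.58492003,  0.23070932]), 'ee_rot': array([-5.37802266e-04,  9.83951442e-01,  1.78435550e-01, -1.60135390e-04]), 'ft_force': array([-1.1887519 , -1.10248556, -0.47586123]), 'torque': array([ 0.02736762, -0.03216908,  0.03863642]), 'gripper_force': 0.0, 'grip_width': 0.08526729032000267}
[[-1.76391526e-02 -9.86515901e-01  1.62712127e-01  4.11369771e-01]
 [-9.99844418e-01  1.74092395e-02 -2.83885806e-03 -1.34400730e-01]
 [-3.21157777e-05 -1.62736887e-01 -9.86669501e-01  1.09113589e+00]
 [ 0.00000000e+00  0.00000000e+00  0.00000000e+00  1.00000000e+00]] -0.001935147351028321
```

View pics/t0.png

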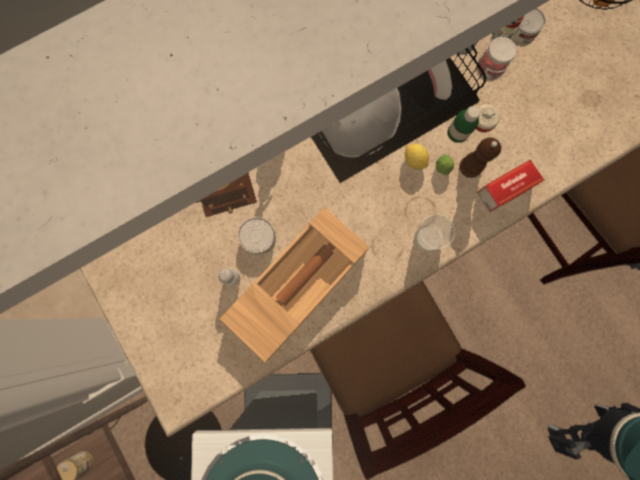

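View pics/s0.png

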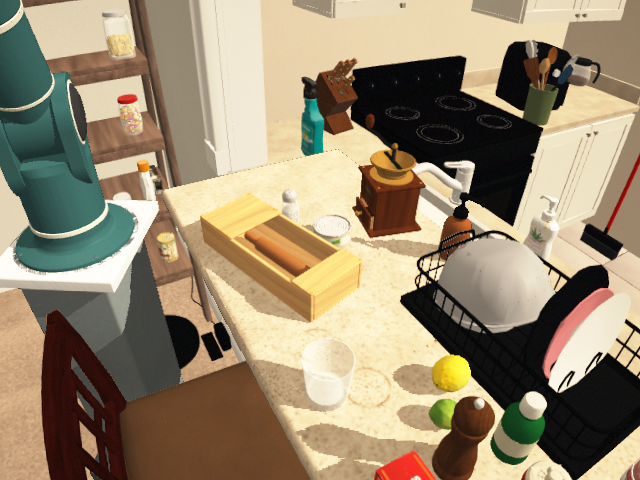

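The top view shows the box's top corners near (221,319), (265,360), (367,245) and (325,209), with the deep roof at lower left. The pin runs from about (280,303) to (332,247). The tin is at (257,236), the shaker at (229,277) and the tumbler at (432,235). The side view agrees.

```bash
cat > m.py <<'E'
from h import *
im=load('t0.png')
c=onplane(im,[(221,319),(265,360),(367,245),(325,209)],.072)
print(c.round(4), [np.linalg.norm(c[i]-c[(i+1)%4]).round(4) for i in range(4)])
hsv=cv2.cvtColor(im['pixels'],cv2.COLOR_RGB2HSV); print(hsv[275,305],hsv[330,260],hsv[225,340],hsv[275,275],hsv[300,320],hsv[400,200])
# refine: box mask
m=((hsv[...,0]>8)&(hsv[...,0]<22)&(hsv[...,1]>95)&(hsv[...,2]>60)).astype(np.uint8)
m[:195]=0;m[375:]=0;m[:,:210]=0;m[:,380:]=0
k,_=cv2.findContours(cv2.morphologyEx(m,cv2.MORPH_OPEN,np.ones((3,3))),0,1); k=max(k,key=cv2.contourArea)
q=cv2.approxPolyDP(cv2.convexHull(k),8,True)[:,0]; print(q.tolist())
p=((hsv[...,1]>95)&(hsv[...,2]<165)&(hsv[...,0]<13)).astype(np.uint8)*m
cv2.imwrite('pics/crop.png',cv2.resize(im['pixels'][195:375,205:385,::-1],(720,720),interpolation=2)[:600])
E
python3 m.py
```

```text
[[ 0.4048  0.0815  0.072 ]
 [ 0.3151 -0.0159  0.072 ]
 [ 0.5645 -0.247   0.072 ]
 [ 0.6499 -0.1533  0.072 ]] [np.float64(0.1324), np.float64(0.3401), np.float64(0.1267), np.float64(0.3395)]
[ 11 158 144] [ 14 134 211] [ 14 135 215] [ 14 136 156] [ 15 136 193] [ 15  92 193]
[[325, 206], [369, 248], [264, 363], [219, 317]]
```

View pics/crop.png

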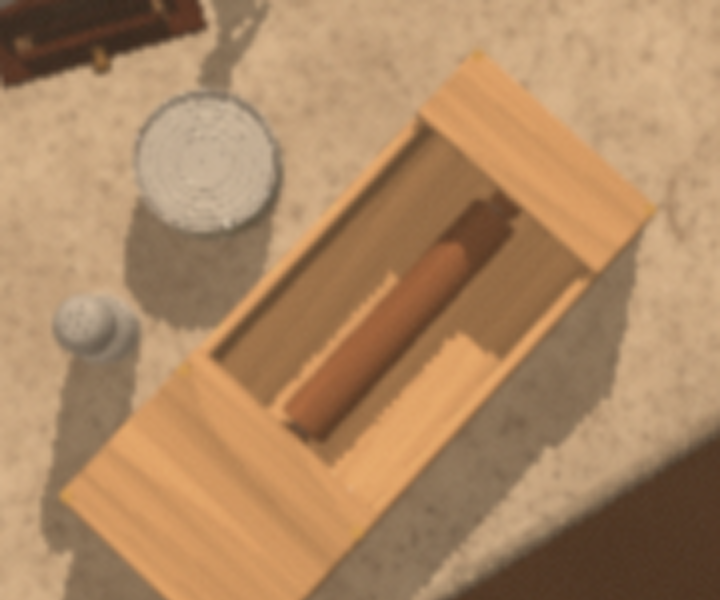

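```bash
cat > m2.py <<'E'
from h import *
from scipy.spatial.transform import Rotation as R
im=load('t0.png')
f=lambda u,v:(205+u/4,195+v/4)
c=onplane(im,[f(480,55),f(655,212),f(63,495),(264.5,362)],.072)
print(c.round(4),[np.linalg.norm(c[i]-c[j]).round(4) for i,j in((0,1),(0,2),(1,3),(2,3))])
ctr=c.mean(0); d=(c[0]+c[1]-c[2]-c[3])/2; d[2]=0; d/=np.linalg.norm(d); n=np.array([-d[1],d[0],0])
print('ctr',ctr,'yaw',np.degrees(np.arctan2(d[1],d[0])))
bx=lambda p:np.c_[(p-ctr)@d,(p-ctr)@n].round(4)
print('edges roof/lip',bx(onplane(im,[f(202,352),f(352,520),f(425,120),f(590,268)],.072)))
print('pin ends',bx(onplane(im,[f(305,420),f(492,217)],.03)))
o=onplane(im,[f(207,160),f(90,320),(432,235)],.05); print(o,bx(o))
np.savez('box.npz',ctr=ctr,d=d,n=n)
E
python3 m2.py
cat > rem.py <<'E'
# remaining move to a box-frame TCP target: python3 rem.py x y z(m)
import sys; from h import *
from scipy.spatial.transform import Rotation as R
b=np.load('box.npz'); ctr,d,n=b['ctr'],b['d'],b['n']
s=manip.get_state(); q=s['ee_rot']; r=R.from_quat([*q[1:],q[0]])
t=list(map(float,sys.argv[1:4])); tw=ctr*[1,1,0]+d*t[0]+n*t[1]+np.array([0,0,t[2]])
T=r.as_matrix(); e=tw-s['tcp_pos']; p=s['tcp_pos']-ctr
D=np.array([-d,n,[0,0,-1]]).T
th=np.radians(float(sys.argv[4]) if len(sys.argv)>4 else 0)
D=D@R.from_rotvec([0,-th,0]).as_matrix()
print('t',s['time'],'box xyz mm',(p@d*1e3).round(1),(p@n*1e3).round(1),(s['tcp_pos'][2]*1e3).round(1),'tool move mm',(T.T@e*1e3).round(1),'turn deg',np.degrees((r.inv()*R.from_matrix(D)).as_rotvec()).round(2))
print('q',s['qpos'].round(2),'F',s['ft_force'].round(1),'grip',s['grip_width'],s['gripper_force'])
E
python3 rem.py .055 0 .22
```

```text
[[ 0.6505 -0.1533  0.072 ]
 [ 0.5576 -0.2507  0.072 ]
 [ 0.4054  0.0821  0.072 ]
 [ 0.3108 -0.0148  0.072 ]] [np.float64(0.1346), np.float64(0.3399), np.float64(0.3414), np.float64(0.1353)]
ctr [ 0.48106335 -0.08417764  0.072     ] yaw -43.78014569181767
edges roof/lip [[-0.0608  0.0661]
 [-0.0711 -0.0589]
 [ 0.1208  0.0646]
 [ 0.1217 -0.0616]]
pin ends [[-0.0504  0.0012]
 [ 0.1106  0.002 ]]
[[ 0.59586567  0.0063211   0.05      ]
 [ 0.50387844  0.07299938  0.05      ]
 [ 0.58866953 -0.40149869  0.05      ]] [[ 0.0203  0.1448]
 [-0.0923  0.1293]
 [ 0.2972 -0.1547]]
t 0.1 box xyz mm 157.5 -542.6 230.7 tool move mm [ 444.7 -327.4   11. ] turn deg [-5.0000e-02 -6.0000e-02 -1.1566e+02]
q [ 1.17  0.42 -0.01  1.61  0.    1.11 -0.05] F [-1.2 -1.1 -0.5] grip 0.08526729032000267 0.0
```

Emit:
{"op": "play_rows", "data": {"increments": [36,-26,0,0,0,0,60,36,-26,0,0,0,0,60,36,-26,0,0,0,0,60,36,-26,0,0,0,0,60,36,-26,0,0,0,0,60,36,-26,0,0,0,0,60,36,-26,0,0,0,0,60,36,-26,0,0,0,0,60,36,-26,0,0,0,0,60,36,-26,0,0,0,0,60]}}

```text
time: 1.1
tcp_pos: [0.4658, -0.2136, 0.2312]
ee_rot: [-0.0, 0.984, 0.178, -0.0]
ft_force: [0.7, -0.9, -1.0]
grip_width: 0.0598
gripper_force: 0.0
```

Emit:
{"op": "play_rows", "data": {"increments": [0,0,0,0,0,-8,60,0,0,0,0,0,-8,60,0,0,0,0,0,-8,60,0,0,0,0,0,-8,60,0,0,0,0,0,-8,60,0,0,0,0,0,-8,60,0,0,0,0,0,-8,60,0,0,0,0,0,-8,60,0,0,0,0,0,-8,60,0,0,0,0,0,-8,60]}}

```text
time: 2.1
tcp_pos: [0.4651, -0.2153, 0.231]
ee_rot: [-0.0, 0.637, 0.771, -0.0]
ft_force: [0.6, -0.2, -0.3]
grip_width: 0.0597
gripper_force: 0.0
```

```bash
python3 rem.py .055 0 .22
```

```text
t 2.1 box xyz mm 79.2 -105.7 231.0 tool move mm [80.9 72.3 11. ] turn deg [-2.000e-02 -3.000e-02 -3.534e+01]
q [ 0.76  0.24 -0.44  1.88  0.12  1.05  0.45] F [ 0.6 -0.2 -0.3] grip 0.05968488970218209 0.0
```

Emit:
{"op": "play_rows", "data": {"increments": [0,0,0,0,0,-7.07,60,0,0,0,0,0,-7.07,60,0,0,0,0,0,-7.07,60,0,0,0,0,0,-7.07,60,0,0,0,0,0,-7.07,60,6,26,0,0,0,0,60,6,26,0,0,0,0,60,6,27,0,0,0,0,60,6,27,0,0,0,0,60,0,0,0,0,0,0,60]}}

```text
time: 3.1
tcp_pos: [0.523, -0.119, 0.2312]
ee_rot: [-0.0, 0.373, 0.928, 0.001]
ft_force: [-0.4, 0.4, -0.6]
grip_width: 0.0601
gripper_force: 0.0
```

```bash
python3 rem.py .055 0.0015 .12; python3 - <<'E'
from h import *
snap('wrist','w0.png')
E
```

```text
t 3.1 box xyz mm 54.4 3.8 231.2 tool move mm [ -0.7  -2.5 111.2] turn deg [ 0.07 -0.05 -0.06]
q [ 0.65  0.31 -0.58  1.82  0.19  1.07  0.81] F [-0.4  0.4 -0.6] grip 0.060071040851309376 0.0
```

View pics/w0.png

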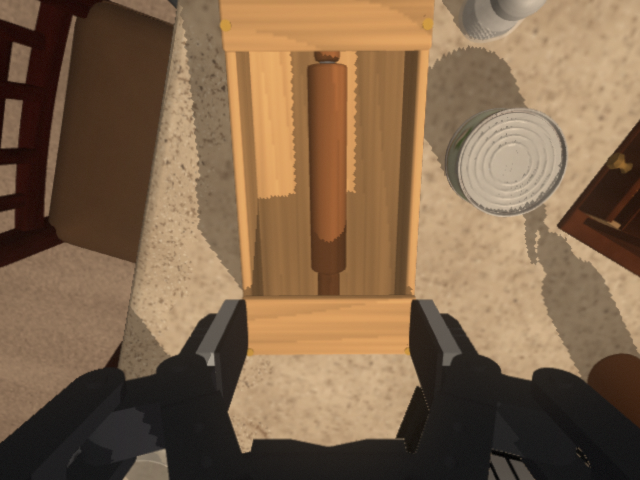

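The wrist view shows the pin body from (327,65) to (329,271), the roof edge at row 50 and the lip edge at row 297. The inner wall edges on the top plane are at columns about 237 and 421 near the roof.

```bash
python3 - <<'E'
from h import *
from scipy.spatial.transform import Rotation as R
s=manip.get_state(); im=load('w0.png'); q=s['ee_rot']
T=np.eye(4); T[:3,:3]=R.from_quat([*q[1:],q[0]]).as_matrix(); T[:3,3]=s['tcp_pos']; T=T@im['tool_from_camera']
b=np.load('box.npz'); ctr,d,n=b['ctr'],b['d'],b['n']
f=lambda p:np.c_[(p-ctr)@d,(p-ctr)@n]*1e3
print('roof,lip edge',f(onplane(im,[(236,50),(420,50),(251,297),(408,297)],.072,T)).round(1))
print('pin',f(onplane(im,[(327.5,65),(329,271)],.030,T)).round(1), f(onplane(im,[(327.5,200)],.024,T)).round(1))
E
```

```text
roof,lip edge [[-57.7 -58.8]
 [-57.5  63.9]
 [122.7 -59.3]
 [123.   66. ]]
pin [[-52.6   2.2]
 [117.3   3.1]] [[54.1  1.9]]
```

```bash
python3 - <<'E'
import numpy as np
b=np.load('box.npz'); np.savez('box2.npz',ctr=b['ctr']+b['d']*.0025+b['n']*.0025,d=b['d'],n=b['n'])
E
mv box2.npz box.npz; python3 rem.py .055 0 .015
```

```text
t 3.15 box xyz mm 52.6 -0.6 231.0 tool move mm [ -2.6   0.6 216. ] turn deg [ 0.02 -0.05 -0.15]
q [ 0.65  0.31 -0.58  1.82  0.19  1.07  0.81] F [-0.1 -0.4 -0.5] grip 0.05962513618242752 0.0
```

Emit:
{"op": "play_rows", "data": {"increments": [-3,0,30,0,0,0,60,0,0,30,0,0,0,60,0,0,30,0,0,0,60,0,0,30,0,0,0,60,0,0,25,0,0,0,60,0,0,20,0,0,0,60,0,0,20,0,0,0,60,0,0,15,0,0,0,60,0,0,12,0,0,0,60,0,0,0,0,0,0,60]}}

```text
time: 4.15
tcp_pos: [0.5231, -0.1248, 0.0181]
ee_rot: [-0.001, 0.375, 0.927, -0.0]
ft_force: [0.1, 0.4, 0.1]
grip_width: 0.0599
gripper_force: 0.0
```

Emit:
{"op": "play_rows", "data": {"increments": [0,0,2,0,0,0,50,0,0,0,0,0,0,40,0,0,0,0,0,0,34,0,0,0,0,0,0,25,0,0,0,0,0,0,25,0,0,0,0,0,0,20,0,0,0,0,0,0,20,0,0,0,0,0,0,20,0,0,0,0,0,0,20,0,0,0,0,0,0,20], "newtons": 80}}

```text
time: 5.15
tcp_pos: [0.5243, -0.1247, 0.0183]
ee_rot: [0.001, 0.375, 0.927, -0.0]
ft_force: [-4.4, 1.6, 13.2]
grip_width: 0.0292
gripper_force: 78.1
```

```bash
python3 rem.py .055 0 .015
```

```text
t 5.15 box xyz mm 56.8 -1.9 18.3 tool move mm [1.8 1.9 3.3] turn deg [ 0.01  0.06 -0.32]
q [ 0.53  0.61 -0.45  1.95  0.42  0.66  0.63] F [-4.4  1.6 13.2] grip 0.029211990588761966 78.06385517120361
```

Emit:
{"op": "play_rows", "data": {"increments": [0,0,0,0,0,0,45,0,0,0,0,0,0,45,0,0,0,0,0,0,45,0,0,3,0,0,0,45,0,0,2,0,0,0,45,0,0,0,0,0,0,40,0,0,0,0,0,0,36,0,0,0,0,0,0,36,0,0,0,0,0,0,36,0,0,0,0,0,0,36], "newtons": 80}}

```text
time: 6.15
tcp_pos: [0.5239, -0.1246, 0.0123]
ee_rot: [-0.0, 0.375, 0.927, 0.0]
ft_force: [-0.6, 0.5, -0.1]
grip_width: 0.0359
gripper_force: 0.1
```

```bash
python3 rem.py .055 0 .015; python3 - <<'E'
from h import *
im=snap('wrist','w1.png')
E
```

```text
t 6.15 box xyz mm 56.4 -2.0 12.3 tool move mm [ 1.4  2.  -2.7] turn deg [ 0.   -0.   -0.31]
q [ 0.53  0.62 -0.44  1.96  0.42  0.65  0.62] F [-0.6  0.5 -0.1] grip 0.03593909648389013 0.08421317674219608
```

View pics/w1.png

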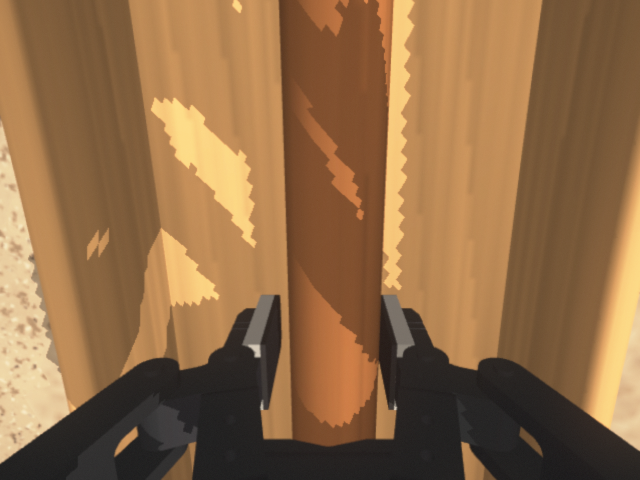

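Emit:
{"op": "play_rows", "data": {"increments": [0,2,0,0,0,0,38,0,0,2,0,0,0,38,0,0,2,0,0,0,38,0,0,0,0,0,0,36,0,0,0,0,0,0,34,0,0,0,0,0,0,32,0,0,0,0,0,0,28,0,0,0,0,0,0,24,0,0,0,0,0,0,20,0,0,0,0,0,0,20], "newtons": 80}}

```text
time: 7.2
tcp_pos: [0.5262, -0.1233, 0.0095]
ee_rot: [0.001, 0.375, 0.927, -0.0]
ft_force: [-4.5, -0.0, 28.1]
grip_width: 0.0299
gripper_force: 80.9
```

```bash
python3 rem.py .055 0 .015
```

```text
t 7.2 box xyz mm 57.2 0.5 9.5 tool move mm [ 2.2 -0.5 -5.5] turn deg [ 0.03  0.11 -0.31]
q [ 0.52  0.63 -0.44  1.95  0.43  0.65  0.61] F [-4.5 -0.  28.1] grip 0.029896264706959014 80.85955193673726
```

Emit:
{"op": "play_rows", "data": {"increments": [0,0,-3,0,0,0,20,0,0,-2,0,0,0,20,0,0,-2,0,0,0,20,8,0,0,0,0,0,20,8,0,0,0,0,0,20,8,0,0,0,0,0,20,8,0,0,0,0,0,20,8,0,0,0,0,0,20,8,0,0,0,0,0,20,0,0,0,0,0,0,20], "newtons": 90}}

```text
time: 8.2
tcp_pos: [0.4901, -0.0889, 0.0153]
ee_rot: [-0.0, 0.375, 0.927, -0.0]
ft_force: [-0.1, -0.2, -2.3]
grip_width: 0.0296
gripper_force: 89.0
```

```bash
python3 rem.py 0 0 .015; python3 - <<'E'
from h import *
im=snap('side','s1.png')
cv2.imwrite('pics/s1c.png',cv2.resize(im['pixels'][150:330,180:400,::-1],None,fx=3.3,fy=3.3,interpolation=2))
E
```

```text
t 8.2 box xyz mm 7.2 0.3 15.3 tool move mm [ 7.2 -0.4  0.3] turn deg [-0.01 -0.03 -0.25]
q [ 0.49  0.57 -0.45  2.05  0.42  0.61  0.55] F [-0.1 -0.2 -2.3] grip 0.029585307096861198 88.968905210495
```

View pics/s1c.png

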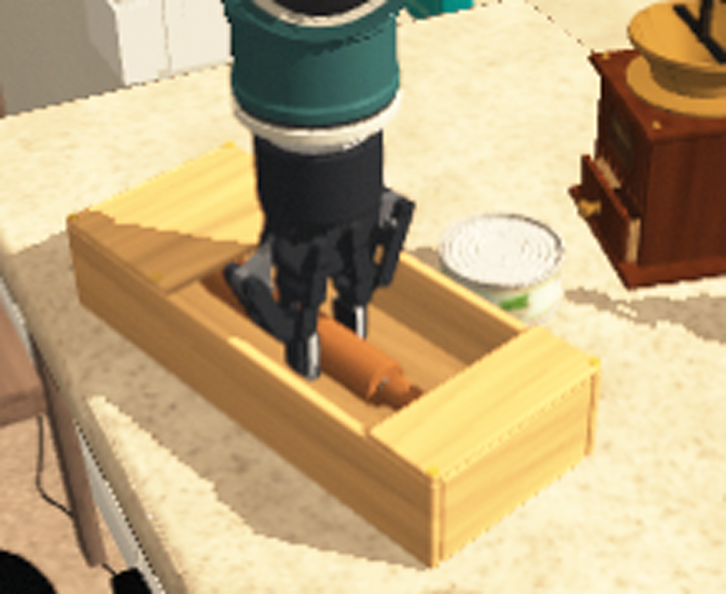

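The pin is held, slid 50 mm back, with its lip-end handle just emerging at the lip edge. The wrist force matches its weight. Next I work out the tilt path.

```bash
cat > plan.py <<'E'
import numpy as np
h,u=14.5,157.
W=[(0,-150,30,0),(0,-158,30,2),(8,-155,25,5),(16,-143,22,6),(16,-143,22,2),(22,-115,24,5),(28,-85,28,5)] # th,xr,zr,rows
def tcp(th,x,z): t=np.radians(th); return np.array([x+u*np.cos(t)+h*np.sin(t), z+u*np.sin(t)-h*np.cos(t)])
for a,b in zip(W,W[1:]):
    for i in range(b[3]):
        p=[np.array(a[:3])+(np.array(b[:3])-a[:3])*k/b[3] for k in(i,i+1)]
        e=tcp(*p[1])-tcp(*p[0]); t=np.radians(p[0][0])
        X=np.array([-np.cos(t),-np.sin(t)]); Z=np.array([np.sin(t),-np.cos(t)])
        print([round(e@X,1),0,round(e@Z,1),0,round(p[0][0]-p[1][0],2),0,20], tcp(*p[1]).round(0))
E
python3 plan.py
```

```text
[np.float64(4.0), 0, np.float64(0.0), 0, np.float64(0.0), 0, 20] [ 3. 16.]
[np.float64(4.0), 0, np.float64(0.0), 0, np.float64(0.0), 0, 20] [-1. 16.]
[np.float64(-0.9), 0, np.float64(-3.4), 0, np.float64(-1.6), 0, 20] [-0. 19.]
[np.float64(-0.9), 0, np.float64(-3.4), 0, np.float64(-1.6), 0, 20] [ 1. 22.]
[np.float64(-0.9), 0, np.float64(-3.4), 0, np.float64(-1.6), 0, 20] [ 1. 26.]
[np.float64(-0.9), 0, np.float64(-3.3), 0, np.float64(-1.6), 0, 20] [ 2. 29.]
[np.float64(-0.8), 0, np.float64(-3.3), 0, np.float64(-1.6), 0, 20] [ 2. 32.]
[np.float64(-2.2), 0, np.float64(-2.9), 0, np.float64(-1.33), 0, 20] [ 4. 36.]
[np.float64(-2.2), 0, np.float64(-2.8), 0, np.float64(-1.33), 0, 20] [ 6. 39.]
[np.float64(-2.2), 0, np.float64(-2.8), 0, np.float64(-1.33), 0, 20] [ 8. 42.]
[np.float64(-2.1), 0, np.float64(-2.8), 0, np.float64(-1.33), 0, 20] [ 9. 45.]
[np.float64(-2.1), 0, np.float64(-2.7), 0, np.float64(-1.33), 0, 20] [11. 48.]
[np.float64(-2.1), 0, np.float64(-2.7), 0, np.float64(-1.33), 0, 20] [12. 51.]
[np.float64(0.0), 0, np.float64(0.0), 0, np.float64(0.0), 0, 20] [12. 51.]
[np.float64(0.0), 0, np.float64(0.0), 0, np.float64(0.0), 0, 20] [12. 51.]
[np.float64(-5.8), 0, np.float64(-2.1), 0, np.float64(-1.2), 0, 20] [17. 55.]
[np.float64(-5.7), 0, np.float64(-2.0), 0, np.float64(-1.2), 0, 20] [22. 59.]
[np.float64(-5.7), 0, np.float64(-1.9), 0, np.float64(-1.2), 0, 20] [27. 62.]
[np.float64(-5.7), 0, np.float64(-1.8), 0, np.float64(-1.2), 0, 20] [31. 66.]
[np.float64(-5.6), 0, np.float64(-1.7), 0, np.float64(-1.2), 0, 20] [36. 69.]
[np.float64(-6.1), 0, np.float64(-1.8), 0, np.float64(-1.2), 0, 20] [41. 73.]
[np.float64(-6.1), 0, np.float64(-1.7), 0, np.float64(-1.2), 0, 20] [46. 77.]
[np.float64(-6.1), 0, np.float64(-1.5), 0, np.float64(-1.2), 0, 20] [51. 81.]
[np.float64(-6.0), 0, np.float64(-1.4), 0, np.float64(-1.2), 0, 20] [56. 85.]
[np.float64(-6.0), 0, np.float64(-1.3), 0, np.float64(-1.2), 0, 20] [60. 89.]
```

Emit:
{"op": "play_rows", "data": {"increments": [4,0,0,0,0,0,20,4,0,0,0,0,0,20,-0.9,0,-3.4,0,-1.6,0,20,-0.9,0,-3.4,0,-1.6,0,20,-0.9,0,-3.4,0,-1.6,0,20,-0.9,0,-3.3,0,-1.6,0,20,-0.8,0,-3.3,0,-1.6,0,20,0,0,0,0,0,0,20,0,0,0,0,0,0,20,0,0,0,0,0,0,20]}}

```text
time: 9.25
tcp_pos: [0.4876, -0.0867, 0.0322]
ee_rot: [0.064, 0.375, 0.925, -0.026]
ft_force: [-0.0, -0.1, -2.0]
grip_width: 0.0297
gripper_force: 89.0
```

```bash
python3 rem.py .002 0 .032 8
```

```text
t 9.25 box xyz mm 4.0 0.2 32.2 tool move mm [ 2.  -0.2 -0. ] turn deg [-0.04 -0.02 -0.32]
q [ 0.36  0.48 -0.36  2.14  0.54  0.5   0.38] F [-0.  -0.1 -2. ] grip 0.029681649635059506 88.9784324169159
```

Emit:
{"op": "play_rows", "data": {"increments": [-2.2,0,-2.9,0,-1.33,0,20,-2.2,0,-2.8,0,-1.33,0,20,-2.2,0,-2.8,0,-1.33,0,20,-2.1,0,-2.8,0,-1.33,0,20,-2.1,0,-2.7,0,-1.33,0,20,-2.1,0,-2.7,0,-1.33,0,20,0,0,0,0,0,0,20,0,0,0,0,0,0,20,0,0,0,0,0,0,20,0,0,0,0,0,0,20]}}

```text
time: 10.25
tcp_pos: [0.4943, -0.0933, 0.051]
ee_rot: [0.129, 0.372, 0.918, -0.052]
ft_force: [0.2, -0.0, -1.9]
grip_width: 0.0296
gripper_force: 89.0
```

```bash
python3 rem.py .012 0 .051 16;  python3 - <<'E'
from h import *
im=snap('side','s2.png')
cv2.imwrite('pics/s2c.png',cv2.resize(im['pixels'][150:330,180:400,::-1],None,fx=3.3,fy=3.3,interpolation=2))
E
```

```text
t 10.25 box xyz mm 13.3 0.1 51.0 tool move mm [ 1.3 -0.1 -0.4] turn deg [-0.09 -0.06 -0.33]
q [ 0.21  0.41 -0.23  2.2   0.72  0.43  0.16] F [ 0.2 -0.  -1.9] grip 0.029586838633186858 88.97898316383362
```

View pics/s2c.png

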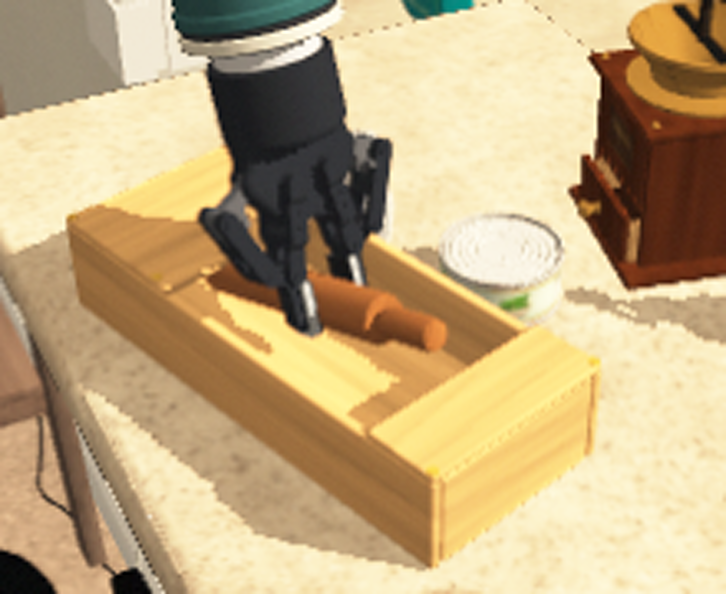

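The lip end is up through the opening at crop pixel (430,333), with no contact force. I keep tilting while moving toward the lip.

Emit:
{"op": "play_rows", "data": {"increments": [-5.8,0,-2.1,0,-1.2,0,20,-5.7,0,-2,0,-1.2,0,20,-5.7,0,-1.9,0,-1.2,0,20,-5.7,0,-1.8,0,-1.2,0,20,-5.6,0,-1.7,0,-1.2,0,20,-6.1,0,-1.8,0,-1.2,0,20,-6.1,0,-1.7,0,-1.2,0,20,-6.1,0,-1.5,0,-1.2,0,20,-6,0,-1.4,0,-1.2,0,20,-6,0,-1.3,0,-1.2,0,20]}}

```text
time: 11.3
tcp_pos: [0.5295, -0.127, 0.0891]
ee_rot: [0.225, 0.364, 0.899, -0.091]
ft_force: [0.3, -0.5, -2.0]
grip_width: 0.0293
gripper_force: 89.0
```

Emit:
{"op": "play_rows", "data": {"increments": [0,0,0,0,0,0,20,0,0,0,0,0,0,20,-5,0,0,0,0,0,20,-5,0,0,0,0,0,20,-5,0,0,0,0,0,20,-5,0,0,0,0,0,20,-5,0,0,0,0,0,20,-5,0,0,0,0,0,20,0,0,0,0,0,0,20,0,0,0,0,0,0,20]}}

```text
time: 12.3
tcp_pos: [0.5481, -0.1453, 0.1027]
ee_rot: [0.224, 0.364, 0.899, -0.091]
ft_force: [-0.6, -0.4, -2.2]
grip_width: 0.0296
gripper_force: 89.0
```

```bash
python3 rem.py .087 0 .103 28
```

```text
t 12.3 box xyz mm 88.2 -0.3 102.7 tool move mm [ 0.9  0.3 -0.8] turn deg [-0.15 -0.03 -0.29]
q [ 0.08  0.36 -0.05  2.17  0.98  0.41 -0.04] F [-0.6 -0.4 -2.2] grip 0.029615356835831566 89.00061964988708
```

Emit:
{"op": "play_rows", "data": {"increments": [-11,0,0,0,0,0,20,-11,0,0,0,0,0,20,-11,0,0,0,0,0,20,-11,0,0,0,0,0,20,-11,0,0,0,0,0,20,-11,0,0,0,0,0,20,-11,0,0,0,0,0,20,-11,0,0,0,0,0,20,-11,0,0,0,0,0,20,-11,0,0,0,0,0,20]}}

```text
time: 13.3
tcp_pos: [0.618, -0.2129, 0.1542]
ee_rot: [0.224, 0.364, 0.9, -0.091]
ft_force: [-0.1, -0.1, -2.2]
grip_width: 0.0294
gripper_force: 89.0
```

Emit:
{"op": "play_rows", "data": {"increments": [-4.2,0,-8,0,0,0,20,-4.2,0,-8,0,0,0,20,-4.2,0,-8,0,0,0,20,-4.2,0,-8,0,0,0,20,-4.2,0,-8,0,0,0,20,-4.2,0,-8,0,0,0,20,-4.2,0,-8,0,0,0,20,-4.2,0,-8,0,0,0,20,-4.2,0,-8,0,0,0,20,-2,0,-4,0,0,0,20]}}

```text
time: 14.3
tcp_pos: [0.6178, -0.2126, 0.2413]
ee_rot: [0.224, 0.364, 0.899, -0.091]
ft_force: [0.5, 0.3, -2.0]
grip_width: 0.0296
gripper_force: 89.0
```

Emit:
{"op": "play_rows", "data": {"increments": [0,0,0,0,0,0,20,0,0,0,0,0,0,20,0,0,0,0,0,0,20,0,0,0,0,0,0,20,0,0,0,0,0,0,20,0,0,0,0,0,0,20,0,0,0,0,0,0,20,0,0,0,0,0,0,20,0,0,0,0,0,0,20,0,0,0,0,0,0,20]}}

```text
time: 15.3
tcp_pos: [0.6175, -0.2126, 0.2401]
ee_rot: [0.224, 0.364, 0.899, -0.091]
ft_force: [0.3, -0.1, -2.0]
grip_width: 0.0297
gripper_force: 89.0
```

```bash
python3 rem.py .187 0 .237 28;  python3 - <<'E'
from h import *
im=snap('side','s3.png')
E
```

```text
t 15.3 box xyz mm 184.9 -0.8 240.1 tool move mm [-0.4  0.8  3.8] turn deg [-0.15 -0.02 -0.28]
q [ 0.36  0.28 -0.23  1.88  0.58  0.66  0.54] F [ 0.3 -0.1 -2. ] grip 0.029651601004009973 89.04305934906006
```

View pics/s3.png

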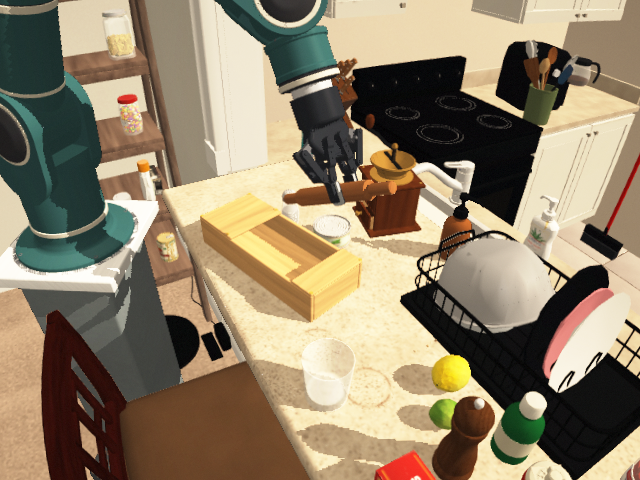

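The pin from (288,198) to (395,188) hangs clear above the empty box, its lower end at about 0.18 m. The tin, shaker and tumbler all still stand.

```bash
python3 -c "
from station import manip; print(manip.hand_in())"
```

```text
the job is handed in; nothing more can be done
None
```

The rolling pin is out of the box and held still in the gripper, its lower end about 18 cm above the bar top by my estimate; the tin, shaker and tumbler were left standing, and the job was handed in at about 15 s with no verdict returned.

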